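# Start the missing T-screw in the guard bracket

## Task

One of the three threaded bosses on the green guard bracket has no screw: take the spare T-screw with the two thread lugs from the wooden rack, and stand it in the empty boss so that its lugs rest on the rim (facing as it did in the rack, it will). Turn it backward (anticlockwise seen from above) until you feel it drop into the thread start, then forward (clockwise) one full turn, and finish while holding: the program ends with the fingers still gripping the screw's T-bar, the screw upright in its thread. Leave the other two things in the rack and everything else on the bench where they are.

Things in the scene. Friction and masses are not known exactly. Their poses are not given: they have to be found in the camera images.
- mouth_c (a point): Mouth of the EMPTY boss: centre of its hole, level with the flat rim the lugs land on, 76 mm above the bench; z up. Hole 18.4 mm wide at the rim, 28 mm wide behind it, 61 mm deep. Empty boss may be any of the three. The rim has two opposite gaps; at the anticlockwise side of each a stop stands 4 mm above the rim, so lugs on the rim cannot be turned forward past it
- boss_c: The whole empty boss, round, green, 50 mm across; origin 64 mm below its mouth, axes as mouth_c. Turned backward, the lugs come to the gaps and the screw falls 8 to 9 mm by its own weight onto the thread; the stops then prevent more backward turning. The fall comes with the T-bar at about 1.35 rad (1.1 to 1.6) anticlockwise of this x axis, or pi more
- boss_base (a point): Centre of the empty boss's underside. Its thread: two-start, right-hand. From the drop each forward turn lowers the screw 16 mm; it sinks by its own weight as it is turned, cannot be pushed in without turning, and bottoms after about 1.4 turns. A spare carried over from the rack unturned lands on the rim 0.5 to 2.1 rad clockwise of the drop
- mouth_a (a point): The same point as mouth_c on a boss whose screw is already fitted and fully home (all fixed; T-bar's top 32 mm above the rim). The three bosses stand in a row, 95 mm apart, on a bracket fixed to the bench. Leave it
- mouth_b (a point): The same point on the other boss that already has its screw, likewise fixed and fully home. Leave it
- screw_grip (a point): Centre of the T-bar of the loose spare T-screw, where to grip it: steel, about 200 g, 90 mm tall. T-bar 54 mm long (this frame's x), 12 mm thick (y), 16 mm high; z up along the shank; 82 mm above the foot. Lugs on the empty boss's rim: this point is 52 mm above the rim; after the drop about 43 mm; after one forward turn about 27 mm
- screw_lugs (a point): Point on the spare T-screw's axis level with the underside of its two thread lugs, 30 mm above the foot, 52 mm below the T-bar's centre. The lugs are round 4 mm studs on both sides of the shank, in line with the T-bar, out to 12.2 mm from the axis. Standing loose in a hole the screw may lean up to 4 degrees
- screw: The whole spare T-screw; origin at its foot's centre, axes as screw_grip. Foot tapered (10 mm across at its end), shank 16.2 mm across, and a 10 mm neck, 15 mm long, below the T-bar. At the start it stands in one of the rack's holes, T-bar centre 90 mm above the bench. The only one in the rack with lugs and thread rings, and the tallest
- rack_top (a point): Centre of the top of the fixed wooden rack, 70 x 215 x 34 mm (long along y), with three holes in a row 80 mm apart, 26 mm deep, 17.4 mm wide. The spare T-screw, the stud and the pin stand in them in any order
- stud_grip (a point): Bystander in the rack: a shorter T-headed stud (74 mm tall, same T-bar, no lugs); this point is its T-bar's centre. Leave it in its hole
- pin_grip (a point): Bystander in the rack: a plain pin with a black ball head 28 mm across; this point is the ball's centre. Leave it in its hole
- oil_mid (a point): Bystander: clear oil bottle, 52 mm across, 130 mm tall, standing; its centre
- bar_mid (a point): Bystander: block of brown polishing compound, 100 x 45 x 40 mm; its centre
- spoon_mid (a point): Bystander: steel spoon lying on the bench; a point on it
- flange_mid (a point): Bystander: flat steel wheel flange, 70 mm across, 12 mm thick; its centre
- collar_mid (a point): Bystander: dark steel collar, 44 mm across, 20 mm tall; its centre
Things that resemble listed ones, but are neither listed nor needed, are in the scene too. What is shaped like the screw but turquoise is not meant.

How it is judged (in metres and radians):
On the way, in this order (a step that is already met when the one before it is completed fails the run):
1. the spare stands in the empty boss with its lugs resting on the rim (z of screw_lugs in the frame of mouth_c between -0.002 and 0.003 m and horizontal distance between screw_lugs and mouth_c below 0.004 m and contact force between screw and boss_c above 0.3 N), for 0.2 s.
2. turned backward until it has dropped into the thread start (z of screw_lugs in the frame of mouth_c between -0.0115 and -0.006 m and horizontal distance between screw_lugs and mouth_c below 0.004 m), for 0.15 s.
At the end, for the whole second after the job is handed in: The spare T-screw is in the empty boss, turned forward about one turn from the drop (0.8 to 1.2 turns: its lugs 21.3 to 28.3 mm below the rim), on the hole's axis within 4 mm, upright within 0.12 rad, at rest, and the fingers still grip it with more than 4 N (z of screw_lugs in the frame of mouth_c between -0.0283 and -0.0213 m and horizontal distance between screw_lugs and mouth_c below 0.004 m and angle between screw_grip's own z axis and vertical below 0.12 rad and contact force between the fingers and screw above 4 N and linear speed of screw below 0.02 m/s); the arm keeps its last pose, push and grip.
It fails at once if the stud or the pin in the rack is moved more than 12 mm (distance of any of stud_grip, pin_grip from where it was at the start of the episode above 0.012 m).
It fails at once if another thing on the bench is moved more than 20 mm (distance of any of oil_mid, bar_mid, spoon_mid, flange_mid, collar_mid from where it was at the start of the episode above 0.02 m).
It also fails if it takes over 72 s, if anything falls off the work surface, if the arm or the gripper's body presses on something with over 40 N, if the wrist force passes 120 N, or if a joint passes its speed limit or range.

## Robot

A 6-joint arm with a two-finger parallel gripper is mounted at the origin on the work surface. World frame = base frame: x ahead of the robot, y to its left, z up, the work surface at z = 0. Lengths are in mm, angles in rad, forces in N, time in s.
With the tool pointing down it reaches from about 275 to 750 mm from the base axis. Payload 10.2 kg.
Tool frame: the origin (TCP) lies on the front face of the gripper's body, between the roots of the fingers; the fingertips stand 73 mm ahead of it and the grasp point (between the pads) lies 54 mm ahead of it (tip_extent is the z of the fingertips in the tool frame, in mm); z points along the fingers, y is the line along which they close (so a half turn about z gives the same grasp; the last joint's range is limited). The gripper opens to 85 mm and grips with 20 to 120 N. Pads are 22 mm wide; open, the fingers measure 114 mm over their backs; the gripper's body (76 mm by 85 mm) begins 54 mm behind the grasp point. The pads swing forward as they close: fully open they stand 13 mm farther back than shut.
Start: joints at [-1.534, 0.313, 1.498, -0, 1.331, -0.223], TCP at [134.852, -507.392, 303.894] pointing down, gripper open.
Joint ranges: [-2.94, 2.94], [-0.97, 2.17], [0.19, 2.56], [-1.23, 4.37], [0.02, 3.11], [-2.88, 2.88]. Speed limits (rad/s): [2.39, 2.39, 3.01, 3.14, 3.14, 3.14].

## Interface

Orientations are given as a unit quaternion [w, x, y, z].
In Python, from cell import sense, read_camera, finish_job, silhouettes, tip_extent gives the robot as it stands.
- The arm moves only by the shell command python3 -m inch 'ROWS' [FORCE]. ROWS is JSON, a list of rows, each a list of 7 numbers: the finger opening in m, from 0 to 0.0854, then the shift along the tool's x, y, z in m, then the turn, a rotation vector about the tool's x, y, z in degrees. A call has exactly 8 rows; each row shifts and turns the commanded pose from where the row before left it, along the tool's axes as they then stand; what a row does not reach is not made up. A row lasts 1/12 s, in which the tool goes at most 41.7 mm and 7.16 degrees, less where a joint would pass 70% of its speed; a pose out of reach is approached as far as the arm can. A call is refused whole if a number of a shift passes 0.0417 or a number of a turn 7.16, either way. A call with a gripper value outside its range is refused whole. The fingers move at their own pace and stop on an object; FORCE is the grip in N (left out, the last holds). Time passes only in rows, so rows that do not move let the fingers close, or fill a call up. It gives the time, the measured TCP pose, the force, the opening and the grip force at its end, in the units of the state.
- sense(): the state, without advancing time (a new reading comes with each control period).
- read_camera(name): name is "scene" or "top"; returns a dict with "image" (420x560x3 uint8, red, green, blue), "camera_matrix" (3x3 intrinsics, pixels), "R" (3x3) and "t" (3): a world point X has camera coordinates R X + t. Camera axes: x right, y down, z forward; pixel columns grow to the right and rows downward; lengths in mm; the calibration is good to about 2 mm. A picture is of the moment at which its call begins. There is no depth.
- finish_job(): hands the job in; it is judged then, once.
Trained networks look in a picture, given as the dict that the camera call returned (one of the last four; its "shot" number tells which), for a name from the list of things; names that differ only in an ending like _2 or _b are one class to them, and where a whole thing is asked for, a point or a joint stands for the part that bears it (a point fixed in the world has none). Each returns a list of dicts, best first, with "confidence" (0 to 1); they miss things now and then, are a little off and sometimes report something else, mostly with a low value. They report only what shows in the picture. A call takes as long as a camera call. They do not tell look-alikes from the thing itself.
- silhouettes(picture, thing): "mask" (420x560 bool, what is visible of it) and "point" ([column, row] in pixels, amid what is visible of it).
The state is a dict: "time": time; "joint_pos": joint angles; "dq": joint speeds; "tau": joint torques, N m; "tool_pos": TCP position; "tcp_rot": TCP orientation; "force": force on the tool from outside, world axes, zero at the start; "wrist_torque": the same for the moment, N m; "finger_gap": opening from 0.0 (shut) to 1.0 (fully open); "grasp_force": force on a finger pad.
Only numpy, scipy, OpenCV 4.12 (cv2) and the standard library are available. Lean on these libraries where they do the work, as an engineer would, in place of code of your own. Each camera call takes 0.05 s, during which the arm holds its last target. There are 200 camera calls.

## Working session

There is one attempt and no reset: what is moved stays moved. The work goes in short steps, Python scripts to look and compute and a shell command to move; the robot and the scene stay as the last step left them, time stands still between calls to the robot, and variables do not carry over. Pictures are saved under pics/ and viewed, at most 10 in all, crops included, and the job is handed in when it is done.

```bash
mkdir -p pics; ls
python3 - <<'E'
from cell import *
import cv2,numpy as np
s=sense();print(s['tool_pos'],s['tcp_rot'],s['time'],tip_extent)
ims=[]
for n in("scene","top"):
    p=read_camera(n);np.savez(f'{n}0.npz',K=p['camera_matrix'],R=p['R'],t=p['t'])
    cv2.imwrite(f'pics/{n}0.png',p['image'][:,:,::-1])
    print(n,p['camera_matrix'],p['R'],p['t'])
    for th in("screw","boss_c","stud_grip","pin_grip","mouth_c","rack_top","screw_grip","mouth_a"):
        try:print(th,[(np.round(d['point']).tolist(),round(d['confidence'],2),int(d['mask'].sum())) for d in silhouettes(p,th)])
        except Exception as e:print(th,e)
E
```

```text
pics
[ 134.84742126 -507.20775533  303.3053219 ] [-6.66662013e-04  9.91574037e-01  1.29539497e-01  6.04437617e-05] 0.0 72.6
scene [[484.92474822   0.         283.40241314]
 [  0.         484.92474822 211.76353201]
 [  0.           0.           1.        ]] [[ 0.32149996  0.94688562  0.00673816]
 [ 0.76393192 -0.25516317 -0.59270547]
 [-0.55950496  0.19570228 -0.8053911 ]] [-186.6620806  -382.76651857 1504.50135813]
screw [([187.0, 173.0], 0.68, 253), ([165.0, 225.0], 0.58, 220), ([159.0, 193.0], 0.58, 252), ([377.0, 191.0], 0.42, 626)]
boss_c [([340.0, 202.0], 0.68, 573)]
stud_grip []
pin_grip [([134.0, 234.0], 0.61, 139)]
mouth_c [([341.0, 202.0], 0.89, 558), ([374.0, 190.0], 0.63, 617), ([165.0, 224.0], 0.55, 150)]
rack_top [([174.0, 236.0], 0.98, 2618), ([340.0, 201.0], 0.73, 607)]
screw_grip [([168.0, 221.0], 0.72, 156), ([190.0, 172.0], 0.68, 266)]
mouth_a [([341.0, 202.0], 0.89, 558), ([374.0, 190.0], 0.63, 617), ([165.0, 224.0], 0.55, 150)]
top [[545.43567946   0.         282.29429867]
 [  0.         545.43567946 212.1732465 ]
 [  0.           0.           1.        ]] [[-4.24827090e-03 -9.99831476e-01  1.78598048e-02]
 [-9.82820011e-01  8.79147891e-04 -1.84564498e-01]
 [ 1.84517693e-01 -1.83370536e-02 -9.82658116e-01]] [ -17.13233227  561.8188982  1239.02096056]
screw [([385.0, 232.0], 0.69, 190), ([385.0, 276.0], 0.52, 222), ([352.0, 293.0], 0.45, 136)]
boss_c [([209.0, 214.0], 0.84, 512)]
stud_grip [([353.0, 230.0], 0.54, 142)]
pin_grip [([113.0, 300.0], 0.48, 524)]
mouth_c [([249.0, 210.0], 0.96, 425), ([211.0, 217.0], 0.94, 485), ([174.0, 221.0], 0.71, 460), ([287.0, 139.0], 0.31, 525)]
rack_top [([375.0, 236.0], 0.89, 2345), ([248.0, 210.0], 0.7, 388)]
screw_grip [([386.0, 233.0], 0.71, 209), ([351.0, 292.0], 0.7, 142), ([385.0, 278.0], 0.46, 213)]
mouth_a [([249.0, 210.0], 0.96, 425), ([211.0, 217.0], 0.94, 485), ([174.0, 221.0], 0.71, 460), ([287.0, 139.0], 0.31, 525)]
```

View pics/scene0.png

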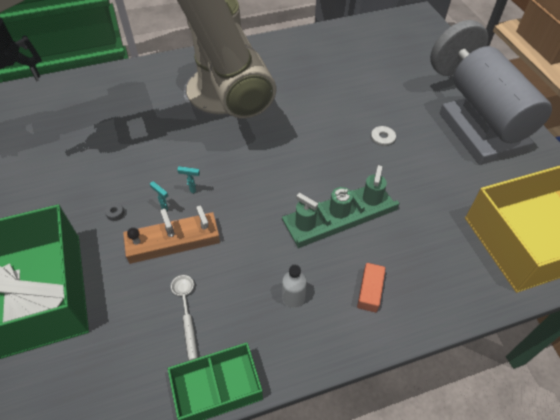

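View pics/top0.png

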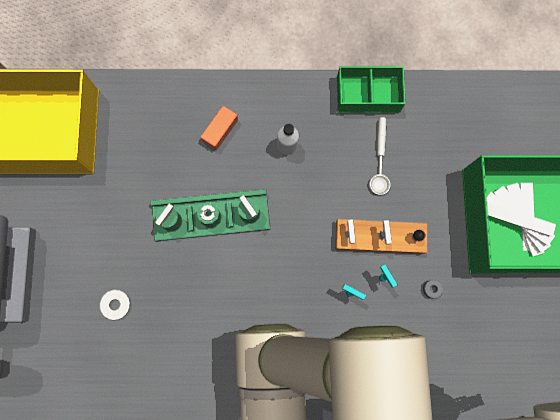

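The scene picture shows the rack with two white T-heads at scene (167,222) and (202,217), and the ball pin at (133,234). In the top picture they are at (386,232), (351,231) and (419,236). The empty boss is the middle one, top (208,213) and scene (341,200). The turquoise look-alikes lie outside the rack. I'll tell screw from stud by triangulated height and an enlarged crop.

```bash
cat > h.py <<'E'
import numpy as np,cv2
def cam(n):
    d=np.load(f'{n}0.npz');return d['K'],d['R'],d['t']
def atz(n,uv,z):
    K,R,t=cam(n);c=-R.T@t;d=R.T@np.linalg.inv(K)@np.array([uv[0],uv[1],1.]);return c+d*(z-c[2])/d[2]
def proj(n,X):
    K,R,t=cam(n);p=K@(R@np.array(X,float)+t);return p[:2]/p[2]
def tri(a,b):
    P=[K@np.c_[R,t] for K,R,t in(cam('scene'),cam('top'))]
    x=cv2.triangulatePoints(P[0],P[1],np.array(a,float).reshape(2,1),np.array(b,float).reshape(2,1));return (x[:3]/x[3]).ravel()
E
python3 - <<'E'
import cv2,numpy as np
from h import *
a=cv2.imread('pics/scene0.png');b=cv2.imread('pics/top0.png')
A=cv2.resize(a[185:265,115:225],(550,400),interpolation=3)   #x5
cv2.imwrite('pics/crop1.png',np.vstack([np.hstack([cv2.resize(a[190:265,115:225],(440,300),interpolation=3),cv2.resize(a[160:245,280:400],(339,300)[:2] if 0 else (360,300),interpolation=3)]),np.hstack([cv2.resize(b[210:260,330:430],(440,300),interpolation=3),cv2.resize(b[180:250,145:275],(360,300),interpolation=3)])]))
for s in((167,222),(202,217)):
  for t in((386,232),(351,231)): print(s,t,tri(s,t).round(1))
print(tri((341,196),(208,213)))
E
```

```text
(167, 222) (386, 232) [ 509.5 -256.5   82.1]
(167, 222) (351, 231) [ 514.4 -214.2   75.9]
(202, 217) (386, 232) [ 519.4 -220.3  102.7]
(202, 217) (351, 231) [ 513.5 -177.4   72. ]
[556.68789478 154.53481982  69.29736294]
```

View pics/crop1.png

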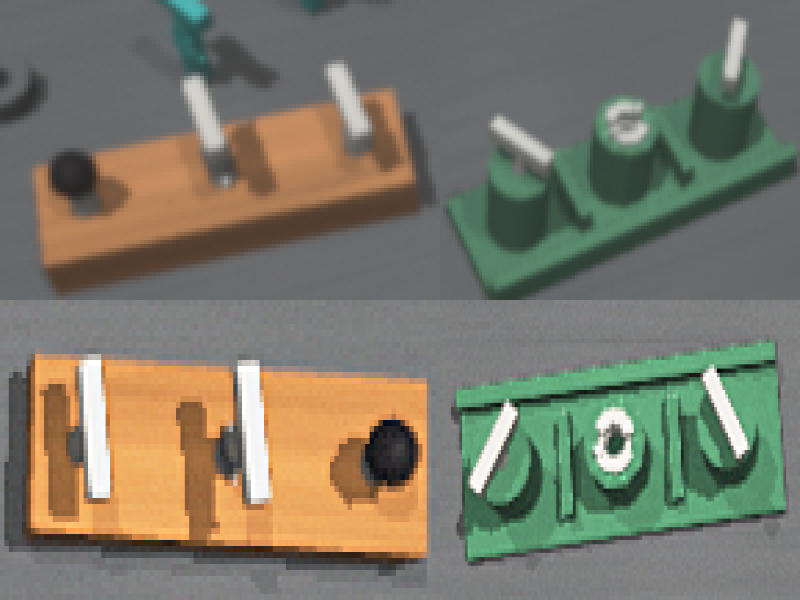

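The T-head in the middle hole, top (386,232) / scene (167,222), is the spare. It stands taller (82 against 72 mm), casts a longer shadow and shows a lug at the shank. The other, top (351,231), is the stud. The empty boss is the middle one, with its ring at top (208,214).

Run:
```python
import cv2,numpy as np
from h import *
from scipy.optimize import least_squares
from scipy.spatial.transform import Rotation as Ro
ims={n:cv2.imread(f'pics/{n}0.png').astype(int) for n in('scene','top')}
def blob(n,c,r,th=150):
    u,v=c;I=ims[n][v-r:v+r,u-r:u+r];m=((I.min(2)>th)&(I.max(2)-I.min(2)<45)).astype(np.uint8)
    k,l,s,ce=cv2.connectedComponentsWithStats(m)
    j=min(range(1,k),key=lambda j:-s[j,4]);ys,xs=np.where(l==j)
    return np.c_[xs+u-r,ys+v-r].astype(np.float32)
for nm,z,cs in(('screw',98,{'top':(386,232),'scene':(167,222)}),('stud',82,{'top':(351,231),'scene':(202,217)})):
  for n in cs:
    b=blob(n,cs[n],16);q=np.array([atz(n,x,z)[:2] for x in b]);
    re=cv2.minAreaRect(q.astype(np.float32));c=q-q.mean(0);w,V=np.linalg.eigh(c.T@c);d=V[:,1]
    print(nm,n,len(b),'mean',q.mean(0).round(1),'rect',np.round(re[0],1),np.round(re[1],1),'yaw',np.degrees(np.arctan2(d[1],d[0])).round(1))
for n,c in(('top',(208,213)),('scene',(341,195))):
    b=blob(n,c,11,130);q=np.array([atz(n,x,77)[:2] for x in b]);print('ring',n,len(b),q.mean(0).round(1),np.round(cv2.minEnclosingCircle(q.astype(np.float32)),1) if 0 else cv2.minEnclosingCircle(q.astype(np.float32)))
for nm,cs in(('a',{'top':(249,208),'scene':(307,201)}),('b',{'top':(164,214),'scene':(379,174)})):
  for n in cs:
    q=np.array([atz(n,x,107)[:2] for x in blob(n,cs[n],14)]);print(nm,n,len(q),q.mean(0).round(1))
from cell import *
s=sense();print(s['joint_pos'].round(3) if hasattr(s['joint_pos'],'round') else s['joint_pos'],Ro.from_quat(np.roll(s['tcp_rot'],-1)).as_matrix().round(3))
```

```text
screw top 117 mean [ 508.6 -256.3] rect [ 508.5 -256.4] [53.5 11.1] yaw -175.2
screw scene 94 mean [ 508.9 -256.6] rect [ 508.5 -256.6] [51.1 11.2] yaw -175.1
stud top 115 mean [ 512.6 -176.5] rect [ 513.1 -176.3] [54.  11.2] yaw -175.7
stud scene 91 mean [ 513.1 -176.9] rect [ 512.6 -176.9] [52.7 11.1] yaw -176.1
ring top 139 [557.5 155.7] ((557.4287109375, 155.26060485839844), 18.58199119567871)
ring scene 118 [557.7 154.5] ((557.4371337890625, 156.7213897705078), 19.586894989013672)
a top 122 [566.9  60.8]
a scene 96 [566.   60.7]
b top 128 [548.2 250. ]
b scene 78 [546.6 250. ]
[-1.534  0.313  1.498  0.     1.331 -0.223] [[ 0.966  0.257  0.   ]
 [ 0.257 -0.966  0.   ]
 [ 0.    -0.    -1.   ]]
```

```bash
python3 -m inch '[[0.06,0,0,0,0,0,5.05],[0.06,0,0,0,0,0,5.05],[0.06,0.0281,-0.0156,0,0,0,0],[0.06,0.0281,-0.0156,0,0,0,0],[0.06,0.0281,-0.0156,0,0,0,0],[0.06,0.0281,-0.0156,0,0,0,0],[0.06,0.0281,-0.0156,0,0,0,0],[0.06,0.0281,-0.0156,0,0,0,0]]' 40
python3 -m inch '[[0.06,0.0281,-0.0156,0,0,0,0],[0.06,0.0281,-0.0156,0,0,0,0],[0.06,0.0281,-0.0156,0,0,0,0],[0.06,0.0281,-0.0156,0,0,0,0],[0.06,0.0281,-0.0156,0,0,0,0],[0.06,0.0281,-0.0156,0,0,0,0],[0.06,0.0281,-0.0156,0,0,0,0],[0.06,0.0281,-0.0156,0,0,0,0]]'
python3 -m inch '[[0.06,0,0,0.02,0,0,0],[0.06,0,0,0.02,0,0,0],[0.06,0,0,0,0,0,0],[0.06,0,0,0,0,0,0],[0.06,0,0,0,0,0,0],[0.06,0,0,0,0,0,0],[0.06,0,0,0,0,0,0],[0.06,0,0,0,0,0,0]]'
cat >> h.py <<'E'
def st(x=None,y=None,z=None):
    from cell import sense
    from scipy.spatial.transform import Rotation as Ro
    s=sense();M=Ro.from_quat(np.roll(s['tcp_rot'],-1)).as_matrix();p=np.array(s['tool_pos'])
    print('t',round(s['time'],2),'p',p.round(1),'yaw',np.degrees(np.arctan2(M[1,0],M[0,0])).round(2),'tilt',M[:,2].round(4),'q',np.round(s['joint_pos'],3),'F',np.round(s['force'],1),'T',np.round(s['wrist_torque'],2),'gap',round(s['finger_gap'],3),'gf',np.round(s['grasp_force'],1))
    if x is not None: print('tool shift mm',(M.T@(np.array([x,y,p[2] if z is None else z])-p)).round(1))
E
python3 -c "
from h import *;st(508.7,-256.5,144)"
```

```text
time: 1.57
tool_pos: [296.2, -399.0, 304.0]
tcp_rot: [0.0, 0.999, 0.042, 0.0]
force: [0.2, 0.0, 0.2]
finger_gap: 0.701
grasp_force: 0.0
time: 2.23
tool_pos: [509.9, -255.8, 303.9]
tcp_rot: [0.0, 0.999, 0.042, 0.0]
force: [-0.5, -0.8, 0.0]
finger_gap: 0.704
grasp_force: 0.0
time: 2.9
tool_pos: [508.7, -257.2, 264.7]
tcp_rot: [0.0, 0.999, 0.042, 0.0]
force: [-0.6, 0.9, -0.2]
finger_gap: 0.699
grasp_force: 0.0
t 2.9 p [ 508.7 -257.2  264.7] yaw 4.77 tilt [ 1.e-03 -8.e-04 -1.e+00] q [-0.674  0.442  1.417  0.     1.281  0.814] F [-0.6  0.9 -0.2] T [-0.04 -0.02 -0.03] gap 0.699 gf 0.0
tool shift mm [ -0.   -0.8 120.7]
```

```bash
python3 -m inch '[[0.06,0,-0.0005,0.025,0,0,0],[0.06,0,0,0.025,0,0,0],[0.06,0,0,0.025,0,0,0],[0.06,0,0,0.02,0,0,0],[0.06,0,0,0.015,0,0,0],[0.06,0,0,0.01,0,0,0],[0.06,0,0,0,0,0,0],[0.06,0,0,0,0,0,0]]' 40
python3 -c "
from h import *;st(508.7,-256.5,144)"
python3 -m inch '[[0,0,0,0,0,0,0],[0,0,0,0,0,0,0],[0,0,0,0,0,0,0],[0,0,0,0,0,0,0],[0,0,0,0,0,0,0],[0,0,0,0,0,0,0],[0,0,0,0,0,0,0],[0,0,0,0,0,0,0]]' 40
python3 -c "
from h import *;st(508.7,-256.5,144)"
```

```text
time: 3.57
tool_pos: [508.8, -256.6, 144.4]
tcp_rot: [0.0, 0.999, 0.042, 0.0]
force: [-0.6, -0.4, -0.1]
finger_gap: 0.701
grasp_force: 0.0
t 3.57 p [ 508.8 -256.6  144.4] yaw 4.78 tilt [ 3.e-04 -2.e-04 -1.e+00] q [-0.673  0.578  1.545  0.     1.018  0.815] F [-0.6 -0.4 -0.1] T [0.03 0.05 0.03] gap 0.701 gf 0.0
tool shift mm [-0.1 -0.1  0.4]
time: 4.23
tool_pos: [508.8, -256.4, 144.5]
tcp_rot: [0.0, 0.999, 0.042, 0.0]
force: [-0.1, 1.7, 5.6]
finger_gap: 0.131
grasp_force: 41.7
t 4.23 p [ 508.8 -256.4  144.5] yaw 4.79 tilt [ 7.e-04 -2.e-04 -1.e+00] q [-0.672  0.578  1.545  0.     1.018  0.815] F [-0.1  1.7  5.6] T [ 0.49  0.11 -0.01] gap 0.131 gf 41.7
tool shift mm [-0.1  0.1  0.5]
```

```bash
python3 -m inch '[[0,0,0,-0.005,0,0,0],[0,0,0,-0.01,0,0,0],[0,0,0,-0.02,0,0,0],[0,0,0,-0.025,0,0,0],[0,0,0,-0.03,0,0,0],[0,0,0,-0.03,0,0,0],[0,0,0,-0.02,0,0,0],[0,0.003,-0.0145,0,0,0,0]]' 40
python3 -m inch '[[0,0.0059,-0.029,0,0,0,0],[0,0.0059,-0.029,0,0,0,0],[0,0.0059,-0.029,0,0,0,0],[0,0.0059,-0.029,0,0,0,0],[0,0.0059,-0.029,0,0,0,0],[0,0.0059,-0.029,0,0,0,0],[0,0.0059,-0.029,0,0,0,0],[0,0.0059,-0.029,0,0,0,0]]'
python3 -m inch '[[0,0.0059,-0.029,0,0,0,0],[0,0.0059,-0.029,0,0,0,0],[0,0.0059,-0.029,0,0,0,0],[0,0.0059,-0.029,0,0,0,0],[0,0.0059,-0.029,0,0,0,0],[0,0.003,-0.0145,0,0,0,0],[0,0,0,0,0,0,0],[0,0,0,0,0,0,0]]'
python3 - <<'E'
from h import *;st(557.3,155.4,284)
from cell import *
p=read_camera('scene');q=read_camera('top')
a=p['image'][100:260,260:420,::-1];b=q['image'][140:260,130:290,::-1]
cv2.imwrite('pics/hold1.png',np.hstack([cv2.resize(a,(400,400),interpolation=3),cv2.resize(b,(400,300),interpolation=3).copy() if 0 else cv2.resize(q['image'][120:280,130:290,::-1],(400,400),interpolation=3)]))
E
```

```text
time: 4.9
tool_pos: [510.9, -243.7, 288.9]
tcp_rot: [0.003, 0.999, 0.041, 0.003]
force: [0.4, -0.9, -1.8]
finger_gap: 0.132
grasp_force: 40.5
time: 5.57
tool_pos: [537.5, -4.5, 283.2]
tcp_rot: [-0.0, 0.999, 0.042, -0.001]
force: [0.2, -0.2, -2.1]
finger_gap: 0.131
grasp_force: 40.5
time: 6.23
tool_pos: [556.5, 155.8, 283.1]
tcp_rot: [0.0, 0.999, 0.043, -0.001]
force: [0.6, -0.3, -2.6]
finger_gap: 0.13
grasp_force: 40.5
t 6.23 p [556.5 155.8 283.1] yaw 4.88 tilt [-1.6e-03 -4.0e-04 -1.0e+00] q [ 0.07   0.446  1.363 -0.     1.335  1.556] F [ 0.6 -0.3 -2.6] T [-0.05 -0.02  0.02] gap 0.13 gf 40.5
tool shift mm [ 0.7  0.5 -0.9]
```

View pics/hold1.png

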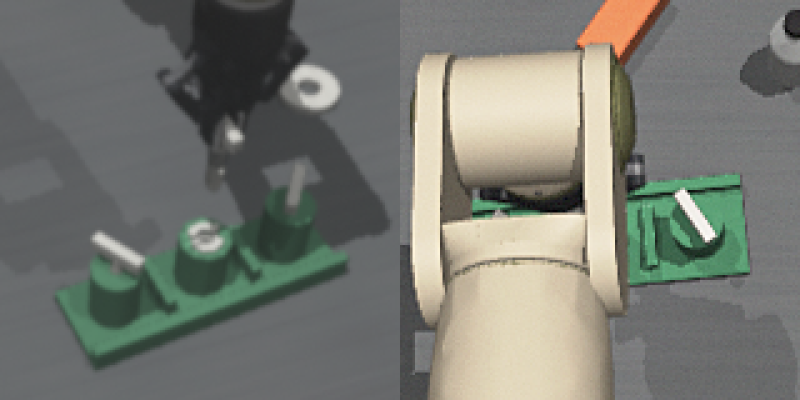

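The left crop shows the screw held roughly upright, foot at scene about (346,174), above the middle boss. In the right crop the arm hides the boss. I'll lower it in stages and watch the forces.

```bash
python3 -c "
from h import *;print(proj('scene',[556.5,155.8,147]))"
python3 -m inch '[[0,0.0005,0,0.01,0,0,0],[0,0,0,0.015,0,0,0],[0,0,0,0.015,0,0,0],[0,0,0,0.015,0,0,0],[0,0,0,0.01,0,0,0],[0,0,0,0.005,0,0,0],[0,0,0,0.002,0,0,0],[0,0,0,0,0,0,0]]' 40
python3 -c "
from h import *;st(557.3,155.4,182.5)"
```

```text
[345.16472673 174.67991983]
time: 7.0
tool_pos: [557.7, 154.8, 211.8]
tcp_rot: [0.0, 0.999, 0.042, -0.0]
force: [-0.1, -0.1, -1.7]
finger_gap: 0.133
grasp_force: 40.4
t 7.0 p [557.7 154.8 211.8] yaw 4.76 tilt [-0. -0. -1.] q [ 0.069  0.513  1.454 -0.     1.175  1.556] F [-0.1 -0.1 -1.7] T [-0.01  0.01  0.  ] gap 0.133 gf 40.4
tool shift mm [-0.4 -0.6 29.3]
```

```bash
python3 -m inch '[[0,-0.0003,-0.0003,0.002,0,0,0],[0,0,0,0.002,0,0,0],[0,0,0,0.002,0,0,0],[0,0,0,0.002,0,0,0],[0,0,0,0.002,0,0,0],[0,0,0,0.002,0,0,0],[0,0,0,0,0,0,0],[0,0,0,0,0,0,0]]'
python3 -c "
from h import *;st(557.3,155.4,182.5)"
python3 -m inch '[[0,0,0,0.002,0,0,0],[0,0,0,0.002,0,0,0],[0,0,0,0.002,0,0,0],[0,0,0,0.002,0,0,0],[0,0,0,0,0,0,0],[0,0,0,0,0,0,0],[0,0,0,0,0,0,0],[0,0,0,0,0,0,0]]'
python3 -c "
from h import *;st(557.3,155.4,182.5)"
```

```text
time: 7.67
tool_pos: [557.3, 155.4, 199.8]
tcp_rot: [0.0, 0.999, 0.042, -0.0]
force: [0.3, 0.6, -1.1]
finger_gap: 0.134
grasp_force: 40.5
t 7.67 p [557.3 155.4 199.8] yaw 4.79 tilt [-2.e-04 -0.e+00 -1.e+00] q [ 0.069  0.526  1.467 -0.     1.149  1.557] F [ 0.3  0.6 -1.1] T [-0.03  0.01 -0.02] gap 0.134 gf 40.5
tool shift mm [-0.  -0.1 17.3]
time: 8.33
tool_pos: [557.4, 155.4, 192.0]
tcp_rot: [0.0, 0.999, 0.042, 0.0]
force: [-0.1, -1.0, -2.2]
finger_gap: 0.135
grasp_force: 40.5
t 8.33 p [557.4 155.4 192. ] yaw 4.79 tilt [ 2.e-04 -0.e+00 -1.e+00] q [ 0.069  0.535  1.475 -0.     1.131  1.557] F [-0.1 -1.  -2.2] T [-0.01  0.01 -0.01] gap 0.135 gf 40.5
tool shift mm [-0.1 -0.1  9.5]
```

```bash
python3 -m inch '[[0,0,0,0.002,0,0,0],[0,0,0,0.002,0,0,0],[0,0,0,0.0015,0,0,0],[0,0,0,0.0015,0,0,0],[0,0,0,0.001,0,0,0],[0,0,0,0,0,0,0],[0,0,0,0,0,0,0],[0,0,0,0,0,0,0]]'
python3 -c "
from h import *;st(557.3,155.4,182.5)"
python3 -m inch '[[0,0,0,0.0005,0,0,0],[0,0,0,0.0005,0,0,0],[0,0,0,0.0005,0,0,0],[0,0,0,0.0,0,0,0],[0,0,0,0,0,0,0],[0,0,0,0,0,0,0],[0,0,0,0,0,0,0],[0,0,0,0,0,0,0]]'
python3 -c "
from h import *;st(557.3,155.4,182.5)"
```

```text
time: 9.0
tool_pos: [557.4, 155.4, 184.0]
tcp_rot: [-0.0, 0.999, 0.042, 0.0]
force: [0.5, -0.6, -1.6]
finger_gap: 0.131
grasp_force: 40.5
t 9.0 p [557.4 155.4 184. ] yaw 4.79 tilt [ 2.e-04  0.e+00 -1.e+00] q [0.07  0.544 1.483 0.    1.114 1.557] F [ 0.5 -0.6 -1.6] T [0.02 0.03 0.02] gap 0.131 gf 40.5
tool shift mm [-0.1 -0.   1.5]
time: 9.67
tool_pos: [557.4, 155.4, 182.5]
tcp_rot: [0.0, 0.999, 0.042, 0.0]
force: [0.9, 1.1, -1.6]
finger_gap: 0.133
grasp_force: 40.6
t 9.67 p [557.4 155.4 182.5] yaw 4.79 tilt [ 1.e-04  0.e+00 -1.e+00] q [ 0.069  0.546  1.485 -0.     1.111  1.557] F [ 0.9  1.1 -1.6] T [0.   0.04 0.06] gap 0.133 gf 40.6
tool shift mm [-0.1 -0.  -0. ]
```

```bash
for i in 1; do python3 -m inch '[[0,0,0,0.0005,0,0,0],[0,0,0,0.0005,0,0,0],[0,0,0,0,0,0,0],[0,0,0,0.0,0,0,0],[0,0,0,0,0,0,0],[0,0,0,0,0,0,0],[0,0,0,0,0,0,0],[0,0,0,0,0,0,0]]'|grep -E 'pos|force'; done
python3 -m inch '[[0,0,0,0.0005,0,0,0],[0,0,0,0.0003,0,0,0],[0,0,0,0,0,0,0],[0,0,0,0.0,0,0,0],[0,0,0,0,0,0,0],[0,0,0,0,0,0,0],[0,0,0,0,0,0,0],[0,0,0,0,0,0,0]]'
python3 -c "
from h import *;st()"
```

```text
tool_pos: [557.5, 155.4, 182.0]
force: [-1.4, -0.7, 5.9]
grasp_force: 41.5
time: 11.0
tool_pos: [557.6, 155.4, 181.8]
tcp_rot: [-0.0, 0.999, 0.042, 0.001]
force: [-2.5, -0.6, 9.8]
finger_gap: 0.132
grasp_force: 42.2
t 11.0 p [557.6 155.4 181.8] yaw 4.79 tilt [ 1.6e-03  1.0e-04 -1.0e+00] q [0.07  0.547 1.485 0.    1.108 1.557] F [-2.5 -0.6  9.8] T [-0.1   0.63 -0.02] gap 0.132 gf 42.2
```

```bash
python3 -m inch '[[0,0,0,0,0,0,-5],[0,0,0,0,0,0,-5],[0,0,0,0,0,0,-5],[0,0,0,0,0,0,-5],[0,0,0,0,0,0,-5],[0,0,0,0,0,0,0],[0,0,0,0,0,0,0],[0,0,0,0,0,0,0]]' >/dev/null
python3 -c "
from h import *;st(557.4,155.4)"
python3 -m inch '[[0,0,0,0,0,0,-4],[0,0,0,0,0,0,-4],[0,0,0,0,0,0,-4],[0,0,0,0,0,0,-3],[0,0,0,0,0,0,0],[0,0,0,0,0,0,0],[0,0,0,0,0,0,0],[0,0,0,0,0,0,0]]' >/dev/null
python3 -c "
from h import *;st(557.4,155.4)"
```

```text
t 11.67 p [557.9 155.6 181.9] yaw 29.8 tilt [ 2.8e-03  5.0e-04 -1.0e+00] q [0.07  0.547 1.485 0.    1.107 1.12 ] F [-1.   0.8  8.6] T [0.19 0.18 0.04] gap 0.13 gf 42.0
tool shift mm [-0.5 -0.1 -0. ]
t 12.33 p [557.8 155.7 181.8] yaw 44.79 tilt [ 2.4e-03  9.0e-04 -1.0e+00] q [7.000e-02 5.470e-01 1.485e+00 1.000e-03 1.107e+00 8.590e-01] F [-0.4  1.1  9.4] T [0.33 0.28 0.03] gap 0.13 gf 42.1
tool shift mm [-0.5 -0.1 -0. ]
```

```bash
python3 -m inch '[[0,0,0,0,0,0,-4],[0,0,0,0,0,0,-4],[0,0,0,0,0,0,-4],[0,0,0,0,0,0,-3],[0,0,0,0,0,0,0],[0,0,0,0,0,0,0],[0,0,0,0,0,0,0],[0,0,0,0,0,0,0]]' >/dev/null
python3 -c "
from h import *;st(557.4,155.4)"
```

```text
t 13.0 p [557.6 155.9 181.7] yaw 59.79 tilt [ 0.0016  0.001  -1.    ] q [7.000e-02 5.470e-01 1.485e+00 1.000e-03 1.108e+00 5.970e-01] F [-2.7  2.2  9.7] T [0.42 0.57 0.01] gap 0.129 gf 42.2
tool shift mm [-0.5  0.1 -0. ]
```

```bash
python3 -m inch '[[0,0,0,0,0,0,-4],[0,0,0,0,0,0,-4],[0,0,0,0,0,0,-4],[0,0,0,0,0,0,0],[0,0,0,0,0,0,0],[0,0,0,0,0,0,0],[0,0,0,0,0,0,0],[0,0,0,0,0,0,0]]' >/dev/null
python3 -c "
from h import *;st(557.4,155.4)"
```

```text
t 13.67 p [557.3 155.6 180.8] yaw 71.74 tilt [ 3.e-04  6.e-04 -1.e+00] q [7.000e-02 5.480e-01 1.486e+00 1.000e-03 1.107e+00 3.880e-01] F [-1.5  4.4  3.8] T [0.92 0.27 0.01] gap 0.133 gf 41.5
tool shift mm [-0.2  0.1 -0. ]
```

```bash
python3 -m inch '[[0,0,0,0,0,0,-2],[0,0,0,0,0,0,-2],[0,0,0,0,0,0,-2],[0,0,0,0,0,0,0],[0,0,0,0,0,0,0],[0,0,0,0,0,0,0],[0,0,0,0,0,0,0],[0,0,0,0,0,0,0]]' >/dev/null
python3 -c "
from h import *;st(557.4,155.4)"
```

```text
t 14.33 p [557.2 155.6 180.3] yaw 77.7 tilt [-6.e-04  6.e-04 -1.e+00] q [7.000e-02 5.480e-01 1.487e+00 1.000e-03 1.107e+00 2.840e-01] F [-0.5  4.9  0.8] T [ 1.08  0.21 -0.04] gap 0.134 gf 41.0
tool shift mm [-0.1  0.2 -0. ]
```

```bash
python3 -m inch '[[0,0.0004,0,0.0005,0,0,0],[0,0,0,0.0005,0,0,0],[0,0,0,0.0005,0,0,0],[0,0,0,0.0005,0,0,0],[0,0,0,0,0,0,0],[0,0,0,0,0,0,0],[0,0,0,0,0,0,0],[0,0,0,0,0,0,0]]' >/dev/null
python3 -c "
from h import *;st(557.4,155.4)"
```

```text
t 15.0 p [557.3 155.8 178.4] yaw 77.78 tilt [-4.e-04  1.e-04 -1.e+00] q [0.07  0.551 1.488 0.    1.103 0.283] F [-1.2  5.6 -0.2] T [0.96 0.2  0.03] gap 0.131 gf 40.8
tool shift mm [-0.4  0.1 -0. ]
```

```bash
python3 -m inch '[[0,0.0003,0,0.001,0,0,0],[0,0,0,0.001,0,0,0],[0,0,0,0.001,0,0,0],[0,0,0,0.0005,0,0,0],[0,0,0,0,0,0,0],[0,0,0,0,0,0,0],[0,0,0,0,0,0,0],[0,0,0,0,0,0,0]]' >/dev/null
python3 -c "
from h import *;st(557.4,155.4)"
python3 -m inch '[[0,0,0,0.0005,0,0,0],[0,0,0,0.0005,0,0,0],[0,0,0,0,0,0,0],[0,0,0,0,0,0,0],[0,0,0,0,0,0,0],[0,0,0,0,0,0,0],[0,0,0,0,0,0,0],[0,0,0,0,0,0,0]]' >/dev/null
python3 -c "
from h import *;st(557.4,155.4)"
```

```text
t 15.67 p [557.4 156.  174.9] yaw 77.79 tilt [-4.e-04 -1.e-04 -1.e+00] q [ 0.071  0.556  1.491 -0.     1.096  0.284] F [-2.1  3.5 -2.3] T [0.79 0.2  0.01] gap 0.126 gf 40.5
tool shift mm [-0.6  0.1  0. ]
t 16.33 p [557.5 156.1 174.2] yaw 77.79 tilt [ 1.e-04  0.e+00 -1.e+00] q [0.071 0.557 1.491 0.    1.094 0.284] F [-3.1  4.4  0.1] T [0.78 0.36 0.01] gap 0.13 gf 40.9
tool shift mm [-0.7  0.1 -0. ]
```

```bash
python3 -m inch '[[0,0,0,0.00018,0,0,4],[0,0,0,0.00018,0,0,4],[0,0,0,0.00022,0,0,5],[0,0,0,0.00022,0,0,5],[0,0,0,0.00022,0,0,5],[0,0,0,0.00022,0,0,5],[0,0,0,0,0,0,0],[0,0,0,0,0,0,0]]' >/dev/null
python3 -c "
from h import *;st(557.4,155.4)"
```

```text
t 17.0 p [557.7 155.9 172.9] yaw 49.93 tilt [ 8.e-04 -3.e-04 -1.e+00] q [ 0.07   0.558  1.492 -0.     1.091  0.77 ] F [ 0.8  3.1 -1.9] T [ 0.57 -0.12 -0.01] gap 0.132 gf 40.7
tool shift mm [-0.6  0.1 -0. ]
```

```bash
python3 -m inch '[[0,0,0,0.0003,0,0,6],[0,0,0,0.0003,0,0,6],[0,0,0,0.00027,0,0,6],[0,0,0,0.00027,0,0,6],[0,0,0,0.00027,0,0,6],[0,0,0,0.00027,0,0,6],[0,0,0,0.00027,0,0,6],[0,0,0,0.00027,0,0,6]]' >/dev/null
python3 -c "
from h import *;st(557.4,155.4)"
python3 -m inch '[[0,0,0,0.00027,0,0,6],[0,0,0,0.00027,0,0,6],[0,0,0,0.00027,0,0,6],[0,0,0,0.00027,0,0,6],[0,0,0,0.00027,0,0,6],[0,0,0,0.00027,0,0,6],[0,0,0,0.00027,0,0,6],[0,0,0,0,0,0,0]]' >/dev/null
python3 -c "
from h import *;st(557.4,155.4)"
```

```text
t 17.67 p [557.7 155.4 170.6] yaw 1.66 tilt [ 3.0e-04 -1.3e-03 -1.0e+00] q [ 0.07   0.561  1.494 -0.002  1.086  1.613] F [-0.2  0.4 -0.6] T [-0.11  0.03 -0.01] gap 0.135 gf 40.7
tool shift mm [-0.3  0.  -0. ]
t 18.33 p [557.5 155.5 168.6] yaw -40.28 tilt [-2.0e-04 -1.1e-03 -1.0e+00] q [ 7.000e-02  5.640e-01  1.496e+00 -1.000e-03  1.082e+00  2.344e+00] F [-0.2  1.1 -0.9] T [-0.03 -0.03  0.03] gap 0.131 gf 40.6
tool shift mm [-0.   0.2  0. ]
```

```bash
python3 -m inch '[[0,0,0,0.00027,0,0,6],[0,0,0,0.00027,0,0,6],[0,0,0,0.00027,0,0,6],[0,0,0,0,0,0,0],[0.07,0,0,0,0,0,0],[0.07,0,0,0,0,0,0],[0.07,0,0,0,0,0,0],[0.07,0,0,0,0,0,0]]' >/dev/null
python3 -m inch '[[0.07,0,0,0,0,0,0],[0.07,0,0,0,0,0,0],[0.07,0,0,0,0,0,0],[0.07,0,0,0,0,0,0],[0.07,0,0,0,0,0,0],[0.07,0,0,0,0,0,0],[0.07,0,0,0,0,0,0],[0.07,0,0,0,0,0,0]]' >/dev/null
python3 - <<'E'
from h import *;st(557.4,155.4)
from cell import *
p=read_camera('scene')
cv2.imwrite('pics/rel1.png',cv2.resize(p['image'][120:260,270:420,::-1],(600,560),interpolation=3))
E
```

```text
t 19.67 p [557.5 156.1 167.9] yaw -58.21 tilt [-0.  0. -1.] q [0.071 0.564 1.497 0.    1.081 2.657] F [ 0.2  0.8 -0.4] T [0.01 0.04 0.01] gap 0.819 gf 0.0
tool shift mm [ 0.5  0.4 -0. ]
```

View pics/rel1.png

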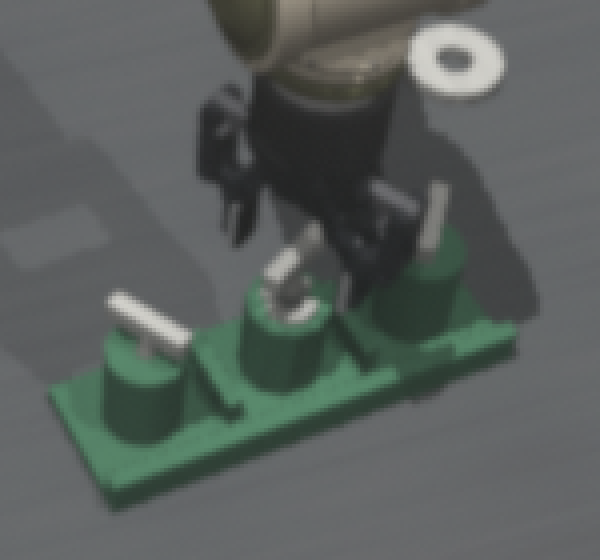

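The crop shows the screw standing upright in the middle boss at crop (290,275), with the fingers open around its bar and clear of the neighbours. I'll swing back half a turn and regrip.

```bash
for i in 1 2 3; do python3 -m inch '[[0.07,0,0,0,0,0,-7],[0.07,0,0,0,0,0,-7],[0.07,0,0,0,0,0,-7],[0.07,0,0,0,0,0,-7],[0.07,0,0,0,0,0,-7],[0.07,0,0,0,0,0,-7],[0.07,0,0,0,0,0,-7],[0.07,0,0,0,0,0,-7]]' >/dev/null; done
python3 -m inch '[[0.07,0,0,0,0,0,-6],[0.07,0,0,0,0,0,-6],[0,0,0,0,0,0,0],[0,0,0,0,0,0,0],[0,0,0,0,0,0,0],[0,0,0,0,0,0,0],[0,0,0,0,0,0,0],[0,0,0,0,0,0,0]]' 40 >/dev/null
python3 -m inch '[[0,0,0,0,0,0,0],[0,0,0,0,0,0,0],[0,0,0,0,0,0,0],[0,0,0,0,0,0,0],[0,0,0,0,0,0,0],[0,0,0,0,0,0,0],[0,0,0,0,0,0,0],[0,0,0,0,0,0,0]]' >/dev/null
python3 -c "
from h import *;st(557.4,155.4)"
```

```text
t 23.05 p [557.5 156.1 168. ] yaw 121.79 tilt [ 0. -0. -1.] q [ 0.071  0.564  1.497 -0.     1.081 -0.484] F [-0.6 -0.1  1.1] T [-0.11  0.12  0.01] gap 0.129 gf 43.3
tool shift mm [-0.5 -0.4  0. ]
```

Regripped cleanly. Next is forward 180°.

```bash
python3 -m inch '[[0,0,0,0.00027,0,0,6],[0,0,0,0.00027,0,0,6],[0,0,0,0.00027,0,0,6],[0,0,0,0.00027,0,0,6],[0,0,0,0.00027,0,0,6],[0,0,0,0.00027,0,0,6],[0,0,0,0.00027,0,0,6],[0,0,0,0.00027,0,0,6]]' >/dev/null
python3 -c "
from h import *;st(557.4,155.4)"
python3 -m inch '[[0,0,0,0.00027,0,0,6],[0,0,0,0.00027,0,0,6],[0,0,0,0.00027,0,0,6],[0,0,0,0.00027,0,0,6],[0,0,0,0.00027,0,0,6],[0,0,0,0.00027,0,0,6],[0,0,0,0.00027,0,0,6],[0,0,0,0.00027,0,0,6]]' >/dev/null
python3 -c "
from h import *;st(557.4,155.4)"
```

```text
t 23.72 p [557.4 156.2 165.8] yaw 73.49 tilt [-1.e-04  3.e-04 -1.e+00] q [0.071 0.567 1.498 0.    1.076 0.359] F [-0.4  1.6  0.9] T [0.1  0.25 0.06] gap 0.136 gf 43.4
tool shift mm [-0.8  0.2 -0. ]
t 24.38 p [557.1 156.6 163.7] yaw 25.49 tilt [-0.0012  0.001  -1.    ] q [7.100e-02 5.690e-01 1.500e+00 1.000e-03 1.073e+00 1.197e+00] F [-3.3  2.2  3.7] T [ 0.57  0.68 -0.01] gap 0.131 gf 43.7
tool shift mm [-0.2  1.2 -0. ]
```

```bash
python3 -m inch '[[0,0,0,0.00027,0,0,6],[0,0,0,0.00027,0,0,6],[0,0,0,0.00027,0,0,6],[0,0,0,0.00027,0,0,6],[0,0,0,0.00027,0,0,6],[0,0,0,0.00027,0,0,6],[0,0,0,0.00027,0,0,6],[0,0,0,0.00027,0,0,6]]' >/dev/null
python3 -c "
from h import *;st(557.4,155.4)"
python3 -m inch '[[0,0,0,0.00027,0,0,6],[0,0,0,0.00027,0,0,6],[0,0,0,0.00027,0,0,6],[0,0,0,0.00027,0,0,6],[0,0,0,0.00027,0,0,6],[0,0,0,0.00027,0,0,6],[0,0,0,0,0,0,0],[0,0,0,0,0,0,0]]' >/dev/null
python3 -c "
from h import *;st(557.4,155.4)"
```

```text
t 25.05 p [557.1 156.9 161.7] yaw -22.51 tilt [-6.0e-04  1.8e-03 -1.0e+00] q [7.200e-02 5.720e-01 1.502e+00 2.000e-03 1.068e+00 2.034e+00] F [-3.3  4.3  4.3] T [1.   0.59 0.07] gap 0.135 gf 43.9
tool shift mm [ 0.8  1.3 -0. ]
t 25.72 p [557.3 156.7 160.1] yaw -58.08 tilt [-2.0e-04  1.1e-03 -1.0e+00] q [7.100e-02 5.740e-01 1.503e+00 1.000e-03 1.064e+00 2.655e+00] F [-2.3  4.8  4.8] T [0.88 0.54 0.  ] gap 0.13 gf 43.8
tool shift mm [ 1.1  0.6 -0. ]
```

```bash
for i in 1 2; do python3 -m inch '[[0.07,0,0,0,0,0,0],[0.07,0,0,0,0,0,0],[0.07,0,0,0,0,0,0],[0.07,0,0,0,0,0,0],[0.07,0,0,0,0,0,0],[0.07,0,0,0,0,0,0],[0.07,0,0,0,0,0,0],[0.07,0,0,0,0,0,0]]' >/dev/null; done
for i in 1 2 3; do python3 -m inch '[[0.07,0,0,0,0,0,-7],[0.07,0,0,0,0,0,-7],[0.07,0,0,0,0,0,-7],[0.07,0,0,0,0,0,-7],[0.07,0,0,0,0,0,-7],[0.07,0,0,0,0,0,-7],[0.07,0,0,0,0,0,-7],[0.07,0,0,0,0,0,-7]]' >/dev/null; done
python3 -c "
from h import *;st(557.4,155.8)"
python3 -m inch '[[0.07,0,0,0,0,0,-6],[0.07,0,0,0,0,0,-6],[0,0,0,0,0,0,0],[0,0,0,0,0,0,0],[0,0,0,0,0,0,0],[0,0,0,0,0,0,0],[0,0,0,0,0,0,0],[0,0,0,0,0,0,0]]' 40 >/dev/null
python3 -m inch '[[0,0,0,0,0,0,0],[0,0,0,0,0,0,0],[0,0,0,0,0,0,0],[0,0,0,0,0,0,0],[0,0,0,0,0,0,0],[0,0,0,0,0,0,0],[0,0,0,0,0,0,0],[0,0,0,0,0,0,0]]' >/dev/null
python3 -c "
from h import *;st(557.4,155.8)"
```

```text
t 29.05 p [557.5 156.1 159.8] yaw 110.13 tilt [-0.  0. -1.] q [ 0.071  0.575  1.503  0.     1.064 -0.281] F [0.7 0.1 1.1] T [-0.03  0.03  0.05] gap 0.818 gf 0.0
tool shift mm [-0.2 -0.2  0. ]
t 30.38 p [557.5 156.  159.9] yaw 121.79 tilt [ 0. -0. -1.] q [ 0.071  0.575  1.503 -0.     1.064 -0.484] F [-0.6 -1.   1.5] T [-0.07  0.08 -0.02] gap 0.129 gf 43.3
tool shift mm [-0.2 -0.2  0. ]
```

```bash
python3 -m inch '[[0,0,0,0.00027,0,0,6],[0,0,0,0.00027,0,0,6],[0,0,0,0.00027,0,0,6],[0,0,0,0.00027,0,0,6],[0,0,0,0.00027,0,0,6],[0,0,0,0.00027,0,0,6],[0,0,0,0.00027,0,0,6],[0,0,0,0.00027,0,0,6]]' >/dev/null
python3 -m inch '[[0,0,0,0.00018,0,0,4],[0,0,0,0.00009,0,0,2],[0,0,0,0,0,0,0],[0,0,0,0,0,0,0],[0,0,0,0,0,0,0],[0,0,0,0,0,0,0],[0,0,0,0,0,0,0],[0,0,0,0,0,0,0]]' >/dev/null
python3 - <<'E'
from h import *;st(557.4,155.8)
from cell import *
p=read_camera('scene')
cv2.imwrite('pics/end.png',cv2.resize(p['image'][120:260,270:420,::-1],(600,560),interpolation=3))
E
```

```text
t 31.72 p [557.5 156.1 157.5] yaw 67.8 tilt [ 1.e-04  1.e-04 -1.e+00] q [0.071 0.578 1.505 0.    1.059 0.458] F [-0.9  1.2  2.1] T [ 0.14  0.11 -0.04] gap 0.131 gf 43.4
tool shift mm [-0.3  0.  -0. ]
```

View pics/end.png

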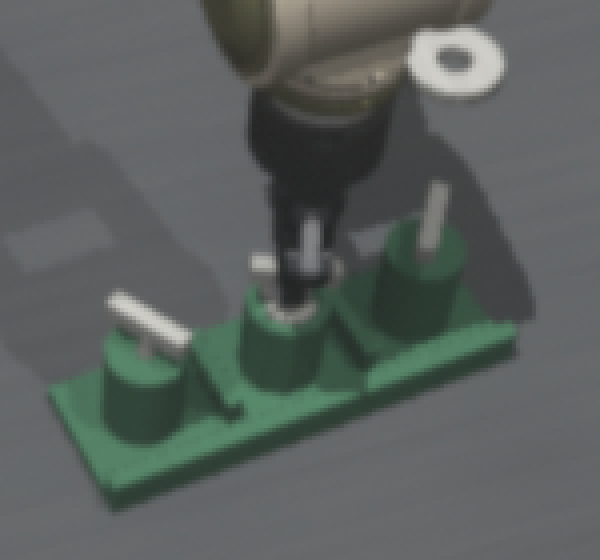

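The crop shows the fingers holding the bar low over the middle boss, at crop (295,265). The lugs are about 24.5 mm below the rim, inside the window, so I'm handing it in.

```bash
python3 -c "
from cell import *
print(finish_job())"
```

```text
the job is handed in; nothing more can be done
None
```

The job is handed in at about 32 s: the spare T-screw is in the middle boss, about one forward turn past the drop. Its lugs are about 24.5 mm below the rim (by tool height) and the fingers still grip the T-bar at about 43 N; the hand-in returned no verdict.

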